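# Find a wobbling coffee grinder's hanging foot with a levelling shim

### The job

The coffee grinder wobbles: one of its two front feet has lost its rubber pad and hangs a few millimetres clear of the worktop. Hold the white levelling shim by its grip, feel for the gap with its thin end, straight in from the front under the feet (it stops dead against a foot that stands), and slide it in under the hanging foot until it wedges snugly and the foot bears on it. Leave the shim there, with the grinder still level where it stood and the cup and milk pitcher undisturbed.

Things in the scene. Friction and masses are not known exactly. Their poses are not given: they have to be found in the camera images.
- shim: White plastic levelling shim, 40 g, lying flat, tip roughly away from the robot: a block grip 30 mm long (x), 26 wide (y), 24 high, and ahead of it a blade 22 mm wide, flat below, 10 mm thick at the grip and thinning evenly to 4 mm at the tip (0.076 mm per mm). Origin: underside, below the grip's middle; +x points to the tip, z up.
- shim_tip (a point): Middle of the shim's thin end, on its underside, 95 mm ahead of the grip's middle.
- grinder: Grey coffee grinder, 405 mm high, 5 kg, standing loose (slides or rocks if pushed hard), front to the robot, turned up to 9 degrees. Foot plate 200 mm deep (x), 130 wide (y), 16 to 38 mm above the worktop; all above it is set back 37 mm or more from the plate's front edge. Origin: on the worktop below the plate's middle; +x points from front to back, +y to the left, z up.
- foot_left (a point): Worktop point below the middle of the left (+y) front foot, 24 mm behind the plate's front edge, 46 mm left of its middle; axes as the grinder's. Both front feet are steel stubs 20 mm across that end 6 mm above the worktop; under one of them, not always the same, a black rubber pad 26 mm across fills that gap, under the other it is open.
- foot_right (a point): The same point below the right (-y) front foot, 46 mm right of the plate's middle. At the padded foot the shim's tip stops 13 mm short of the foot's middle; under the open one it passes freely and the taper begins to wedge about 16 mm beyond the middle; a push of about 8 N seats it at about 19 mm.
- cup: Blue espresso cup, 63 mm across, 55 mm high, on a blue saucer 116 mm across, 14 mm high, between the shim and the grinder. Leave alone. Origin: underside.
- pitcher: Steel milk pitcher, 72 x 86 mm, 94 mm high, to the right of the shim. Leave alone. Origin: underside.

How it is judged:
By the outcome, as a careful person would: the job done as asked, in the order asked, and still so for the second after the job is handed in, with the robot touching nothing.
It also fails if it takes over 56 s, if anything falls off the work surface, if the arm or the gripper's body presses on something with over 40 N, if the wrist force passes 120 N, or if a joint passes its speed limit or range.

### The arm

A 7-joint arm with a two-finger parallel gripper is mounted at the origin on a cart in front of the work surface, level with it; the furniture and walls round the work are solid. World frame = base frame: x ahead of the robot, y to its left, z up, the work surface at z = 0. Lengths are in m, angles in rad, forces in N, time in s.
With the tool pointing down it reaches from about 0.425 to 0.925 m from the base axis. Payload 6.8 kg.
Tool frame: the origin (TCP) lies midway between the tips of the shut fingers; the grasp point (between the pads) lies 19 mm behind it; x points along the fingers, y is the direction in which the jaws open and shut, and the axes are right-handed (so a half turn about x gives the same grasp; the last joint's range is limited). The gripper opens to 85 mm and grips with 20 to 120 N. Pads are 22 mm wide; open, the fingers measure 114 mm over their backs; the gripper's body (76 mm by 85 mm) begins 54 mm behind the grasp point. The pads swing forward as they close: fully open they stand 13 mm farther back than shut.
Start: joints at [1.019, 0.477, 0.022, 1.555, -0.011, 1.109, -0.083], TCP at [0.29, -0.61, 0.231] pointing down, gripper open.
Joint ranges: [-2.96, 2.96], [-0.34, 2.1], [-1.41, 1.46], [0.24, 2.44], [-1.37, 4.51], [0.17, 1.92], [-2.96, 2.96]. Speed limits (rad/s): [2.39, 2.39, 3.14, 3.14, 3.14, 3.14, 3.14].

### API

Orientations are given as a rotation vector (axis times angle).
In Python, from bench import r, viewer, nets gives the robot as it stands.
- The arm moves only by the shell command python3 -m pendant 'ROWS' [FORCE]. ROWS is JSON, one flat list of numbers, 5 for each row, row after row: the finger opening in mm, from 0 to 85.4, then the shift along the tool's x, y, z in mm, then the turn about the tool's x in rad. A call has 1 to 20 rows; each row shifts and turns the commanded pose from where the row before left it, along the tool's axes as they then stand; what a row does not reach is not made up. A row lasts 1/8 s, in which the tool goes at most 62.5 mm and 10.7 degrees, less where a joint would pass 70% of its speed; a pose out of reach is approached as far as the arm can. A call with a gripper value outside its range is refused whole. The fingers move at their own pace and stop on an object; FORCE is the grip in N (left out, the last holds). Time passes only in rows, so rows that do not move let the fingers close. It gives the time, the measured TCP pose, the force and the opening at its end, in the units of the state.
- r.get_obs(): the state, without advancing time (a new reading comes with each control period).
- viewer.grab_frame(name): name is "scene" or "side" or "wrist"; returns (picture, depth): 384x512x3 uint8, red, green, blue; 384x512 float32, m along the optical axis (not along the pixel's ray), 0 where there is no reading.
- viewer.calibration(name): a dict with "mtx" (3x3 intrinsics, pixels), "distortion" ([k1, k2, p1, p2, k3] as OpenCV has them; the pictures are not rectified), "world_to_cam" (4x4, takes a point from world to camera coordinates). Camera axes: x right, y up, looking along -z (the intrinsics and any distortion apply to the point x, -y, -z); pixel columns grow to the right and rows downward; lengths in m; the calibration is good to about 2 mm. A picture is of the moment at which its call begins: read the wrist's pose just before it. calibration takes no time and is no camera call; for the wrist camera it gives the pose at the moment of the call.
- r.hand_in(): hands the job in, once; it reports no verdict.
Trained networks look in the newest picture that a camera, given by its name, has taken for a name from the list of things; names that differ only in an ending like _2 or _b are one class to them, and where a whole thing is asked for, a point or a joint stands for the part that bears it (a point fixed in the world has none). Each returns a list of dicts, best first, with "score" (0 to 1); they miss things now and then, are a little off and sometimes report something else, mostly with a low value. They report only what shows in the picture. A call takes as long as a camera call.
- nets.look_for(name, camera): "location" ([x, y, z] in m, in world coordinates, good to about 4 mm: the middle of the surface that is visible of it).
- nets.silhouettes(name, camera): "mask" (384x512 bool, what is visible of it).
The state is a dict: "clock": time; "joints": joint angles; "qvel": joint speeds; "tau": joint torques, N m; "tcp_pos": TCP position; "orientation": TCP orientation; "contact_force": force on the tool from outside, world axes, zero at the start; "moment": the same for the moment, N m; "grip_width": finger opening in m.
Only numpy, scipy, OpenCV 4.12 (cv2) and the standard library are available. Lean on these libraries where they do the work, as an engineer would, in place of code of your own. Each camera call takes 0.05 s, during which the arm holds its last target. There are 200 camera calls.

## Working session

There is one attempt and no reset: what is moved stays moved. The work goes in short steps, Python scripts to look and compute and a shell command to move; the robot and the scene stay as the last step left them, time stands still between calls to the robot, and variables do not carry over. Pictures are saved under pics/ and viewed, about 8 in all and at most 12, crops included, and the job is handed in when it is done.

```bash
mkdir -p pics; ls; cat > h.py <<'E'
import numpy as np, cv2
from bench import r, viewer, nets
def grab(n):
    c=viewer.calibration(n); p,d=viewer.grab_frame(n); return p,d,c
def cloud(d,c):
    h,w=d.shape; u,v=np.meshgrid(np.arange(w),np.arange(h))
    q=cv2.undistortPoints(np.stack([u,v],-1).reshape(-1,1,2).astype(np.float64),np.array(c["mtx"]),np.array(c["distortion"])).reshape(h,w,2)
    P=np.stack([q[...,0]*d,-q[...,1]*d,-d,np.ones_like(d)],-1)
    W=P@np.linalg.inv(np.array(c["world_to_cam"])).T
    return W[...,:3]
E
python3 - <<'E'
from h import *
o=r.get_obs(); print({k:np.round(v,3) for k,v in o.items()})
ims=[]
for n in ["scene","side"]:
    p,d,c=grab(n); W=cloud(d,c); np.savez(f"{n}.npz",p=p,d=d,W=W)
    ims.append(p); print(n,np.linalg.inv(np.array(c["world_to_cam"]))[:3,3].round(2))
    for t in ["shim","grinder","cup","pitcher","foot_left"]:
        s=nets.silhouettes(t,n)
        for e in s[:2]:
            m=e["mask"]&(d>0); 
            if m.sum()<5: continue
            q=W[m]; print(n,t,round(e["score"],2),m.sum(),np.percentile(q,[2,50,98],axis=0).round(3).tolist())
        if s: np.save(f"m_{n}_{t}.npy",s[0]["mask"])
cv2.imwrite("pics/a.png",cv2.cvtColor(cv2.resize(np.hstack(ims),(800,300)),cv2.COLOR_RGB2BGR))
E
```

```text
pics
{'clock': np.float64(0.0), 'joints': array([ 1.019,  0.478,  0.022,  1.556, -0.012,  1.109, -0.083]), 'qvel': array([-0.003, -0.   ,  0.   , -0.   ,  0.   ,  0.002,  0.   ]), 'tau': array([ 1.0000e-03, -5.9645e+01,  1.6080e+00, -2.8119e+01,  1.2000e-02,
        9.0000e-03, -0.0000e+00]), 'tcp_pos': array([ 0.29 , -0.609,  0.23 ]), 'orientation': array([ 1.976,  0.448, -1.977]), 'contact_force': array([-0.419,  0.366,  0.294]), 'moment': array([-0.003,  0.004, -0.01 ]), 'grip_width': np.float64(0.085)}
scene [-0.25  0.64  0.72]
scene shim 0.59 374 [[0.426, -0.112, -0.0], [0.463, -0.09, 0.008], [0.532, -0.08, 0.026]]
scene shim 0.17 11403 [[0.573, 0.285, 0.027], [0.644, 0.355, 0.235], [0.741, 0.401, 0.393]]
scene grinder 0.77 11396 [[0.573, 0.285, 0.027], [0.644, 0.355, 0.236], [0.741, 0.401, 0.393]]
scene cup 0.87 616 [[0.56, 0.076, 0.011], [0.587, 0.109, 0.043], [0.622, 0.144, 0.06]]
scene pitcher 0.77 844 [[0.546, -0.282, 0.006], [0.562, -0.236, 0.061], [0.611, -0.202, 0.093]]
scene pitcher 0.72 379 [[0.426, -0.11, -0.0], [0.469, -0.09, 0.008], [0.534, -0.079, 0.026]]
scene foot_left 0.56 11254 [[0.573, 0.286, 0.03], [0.644, 0.355, 0.236], [0.74, 0.4, 0.393]]
side [0.01 0.98 0.6 ]
side shim 0.67 283 [[0.426, -0.112, -0.0], [0.467, -0.088, 0.009], [0.532, -0.079, 0.026]]
side grinder 0.63 13217 [[0.574, 0.289, 0.024], [0.661, 0.376, 0.227], [0.754, 0.403, 0.392]]
side cup 0.77 539 [[0.56, 0.075, 0.008], [0.586, 0.117, 0.045], [0.62, 0.151, 0.06]]
side cup 0.51 681 [[0.545, -0.284, 0.002], [0.572, -0.226, 0.054], [0.609, -0.201, 0.09]]
side pitcher 0.61 695 [[0.545, -0.318, 0.001], [0.572, -0.227, 0.053], [0.609, -0.201, 0.09]]
side foot_left 0.59 13181 [[0.574, 0.29, 0.025], [0.661, 0.376, 0.227], [0.753, 0.403, 0.392]]
```

View pics/a.png

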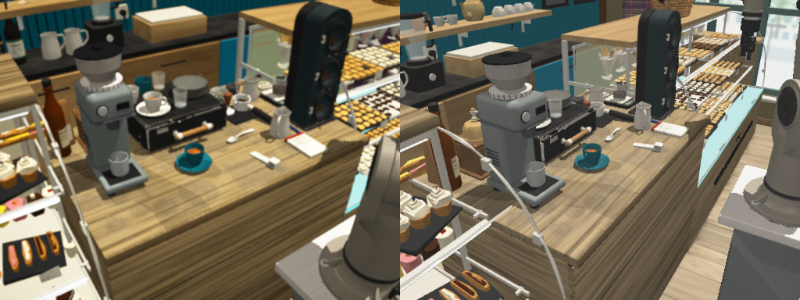

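The grinder stands left at about (170,190) in the left half. The cup is at (193,155) and the white shim at (265,157), with its tip pointing away from the robot. The pitcher is at (282,122). Next I'll fit the poses from the clouds.

```bash
python3 - <<'E'
from h import *
for n in ["scene","side"]:
    z=np.load(n+".npz"); W=z["W"]; m=np.load(f"m_{n}_shim.npy")&(z["d"]>0)
    mm=cv2.erode(m.astype(np.uint8),np.ones((2,2)))>0
    q=W[m]; b=q[(q[:,2]<.012)&(q[:,2]>0.002)]; g=q[q[:,2]>.021]
    rc=cv2.minAreaRect((q[:,:2]*1000).astype(np.float32)); print(n,"shim rect",rc)
    print(" griptop",len(g),g.mean(0).round(4),cv2.minAreaRect((g[:,:2]*1000).astype(np.float32)))
    v=b[:,:2]-b[:,:2].mean(0); u=np.linalg.svd(v)[2][0]; u*=np.sign(u[0]); print(" blade dir deg",np.degrees(np.arctan2(u[1],u[0])),b.mean(0).round(4))
    M=np.load(f"m_{n}_grinder.npy")&(z["d"]>0)
    q=W[M]; t=q[(q[:,2]>.030)&(q[:,2]<.046)&(q[:,0]<.8)]
    print(" plate pts",len(t),"ztop",np.percentile(t[:,2],[5,50,95]),cv2.minAreaRect((t[:,:2]*1000).astype(np.float32)))
    # front edge by y
    lo=q[q[:,2]<.042]
    for y in np.arange(.26,.43,.01):
        s=lo[abs(lo[:,1]-y)<.005]
        if len(s)>2: print("  y %.2f xmin %.4f n%d"%(y,np.percentile(s[:,0],3),len(s)),end=";")
    print()
    for x in np.arange(.58,.8,.015):
        s=lo[abs(lo[:,0]-x)<.007]
        if len(s)>2: print("  x %.3f y %.4f %.4f n%d"%(x,s[:,1].min(),s[:,1].max(),len(s)),end=";")
    print()
E
```

```text
scene shim rect ((484.4939880371094, -108.03250122070312), (116.50227355957031, 56.93637466430664), 5.791675090789795)
 griptop 78 [ 0.4406 -0.0978  0.0239] ((440.2021179199219, -99.10306549072266), (30.71432876586914, 26.671279907226562), 4.344106197357178)
 blade dir deg 1.5827536556910216 [ 0.4853 -0.0912  0.0067]
 plate pts 1564 ztop [0.03230036 0.03815604 0.04176467] ((667.5760498046875, 339.5946350097656), (131.033935546875, 199.5592041015625), 87.72887420654297)
  y 0.27 xmin 0.6038 n3;  y 0.28 xmin 0.5696 n97;  y 0.29 xmin 0.5675 n141;  y 0.30 xmin 0.5687 n124;  y 0.31 xmin 0.5688 n99;  y 0.32 xmin 0.5694 n85;  y 0.33 xmin 0.5692 n73;  y 0.34 xmin 0.5698 n78;  y 0.35 xmin 0.5707 n78;  y 0.36 xmin 0.5709 n128;  y 0.37 xmin 0.5706 n162;  y 0.38 xmin 0.5716 n164;  y 0.39 xmin 0.5715 n206;  y 0.40 xmin 0.5727 n297;  y 0.41 xmin 0.5754 n46;
  x 0.580 y 0.2794 0.4072 n385;  x 0.595 y 0.2660 0.4072 n208;  x 0.610 y 0.2787 0.4071 n176;  x 0.625 y 0.2776 0.4059 n133;  x 0.640 y 0.2784 0.4054 n121;  x 0.655 y 0.2746 0.4048 n105;  x 0.670 y 0.2578 0.4041 n113;  x 0.685 y 0.2573 0.4037 n
[... 740 characters left out ...]
 xmin 0.5681 n75;  y 0.32 xmin 0.5695 n71;  y 0.33 xmin 0.5693 n76;  y 0.34 xmin 0.5702 n78;  y 0.35 xmin 0.5705 n104;  y 0.36 xmin 0.5711 n127;  y 0.37 xmin 0.5712 n149;  y 0.38 xmin 0.5725 n166;  y 0.39 xmin 0.5730 n235;  y 0.40 xmin 0.5738 n416;  y 0.41 xmin 0.5751 n143;
  x 0.580 y 0.2801 0.4093 n358;  x 0.595 y 0.2773 0.4092 n241;  x 0.610 y 0.2336 0.4081 n188;  x 0.625 y 0.2343 0.4079 n139;  x 0.640 y 0.2326 0.4073 n103;  x 0.655 y 0.2303 0.4012 n71;  x 0.670 y 0.2320 0.4054 n103;  x 0.685 y 0.2255 0.4045 n73;  x 0.700 y 0.2072 0.4041 n48;  x 0.715 y 0.1947 0.4030 n50;  x 0.730 y 0.1897 0.4036 n53;  x 0.745 y 0.2048 0.4025 n68;  x 0.760 y 0.2025 0.4019 n46;  x 0.775 y 0.3830 0.3987 n5;
```

```bash
cat >> h.py <<'E'
from scipy.spatial.transform import Rotation as Rn
def plan(target=None,yaw=None):
    """shift in tool axes (mm) for world target; turn so jaw axis (tool y) is across an object with +x at yaw"""
    o=r.get_obs(); R=Rn.from_rotvec(o["orientation"]).as_matrix(); p=np.array(o["tcp_pos"])
    print("R",R.round(3).tolist(),"tcp",(p*1000).round(1),"F",np.round(o["contact_force"],1),"w",round(float(o["grip_width"])*1000,1),"t",round(float(o["clock"]),2))
    if target is not None: print("shift tool mm",(R.T@(np.array(target)-p)*1000).round(1), "from R")
    if yaw is not None:
        for s in (1,-1):
            y=s*np.array([-np.sin(yaw),np.cos(yaw),0]); y=R.T@y; print("turn",np.arctan2(y[2],y[1]).round(4))
E
python3 -c "
from h import *
plan([.44,-.097,.15],np.radians(4.5))"
```

```text
R [[0.0, 0.429, -0.903], [-0.0, -0.903, -0.429], [-1.0, 0.0, -0.0]] tcp [ 289.8 -609.6  231.3] F [ 0.  -0.3 -0. ] w 85.7 t 0.6
shift tool mm [  81.3 -398.5 -355.7] from R
turn -2.7763
turn 0.3653
```

```bash
python3 -m pendant '[85,0,-40,-35.6,0, 85,0,-40,-35.6,0, 85,0,-40,-35.6,0, 85,0,-40,-35.6,0, 85,0,-40,-35.6,0, 85,0,-40,-35.6,0, 85,0,-40,-35.6,0, 85,0,-40,-35.6,0, 85,0,-40,-35.6,0, 85,0,-38.5,-35.3,0, 85,25,0,0,0.183, 85,25,0,0,0.182, 85,0,0,0,0]'
python3 - <<'E'
from h import *
p,d,c=grab("wrist"); W=cloud(d,c); np.savez("w1.npz",p=p,d=d,W=W)
for e in nets.silhouettes("shim","wrist")[:2]:
    m=e["mask"]&(d>0); q=W[m]; print(e["score"],m.sum())
    rc=cv2.minAreaRect((q[:,:2]*1000).astype(np.float32)); print(rc, cv2.boxPoints(rc).round(1).tolist())
    g=q[q[:,2]>.020]; 
    if len(g)>5: print("grip",g.mean(0),cv2.minAreaRect((g[:,:2]*1000).astype(np.float32)))
    b=q[(q[:,2]<.0125)]
    if len(b)>5: print("blade",b.mean(0),np.percentile(b,[1,99],axis=0))
    g=g.mean(0); t=b[b[:,0]>b[:,0].max()-.03]; t=t.mean(0); print("yaw",np.degrees(np.arctan2(t[1]-g[1],t[0]-g[0])))
cv2.imwrite("pics/b.png",cv2.cvtColor(p,cv2.COLOR_RGB2BGR))
plan()
E
```

```text
clock: 2.22
tcp_pos: [0.4387, -0.0967, 0.1801]
orientation: [2.177, 0.089, -2.184]
contact_force: [-0.7, 0.1, 0.7]
grip_width: 0.0853
0.62 2202
((483.0303955078125, -94.41767120361328), (108.45818328857422, 28.384765625), 5.671123027801514) [[427.70001220703125, -85.69999694824219], [430.5, -113.9000015258789], [538.4000244140625, -103.19999694824219], [535.5999755859375, -74.9000015258789]]
grip [ 0.44377076 -0.09787331  0.02261448] ((443.6258544921875, -98.16920471191406), (29.29819107055664, 26.28302001953125), 4.5003862380981445)
blade [ 0.4973989  -0.09153189  0.00582623] [[ 0.45364154 -0.10990852 -0.00099995]
 [ 0.53575875 -0.07748808  0.00992878]]
yaw 6.852459744392888
R [[0.001, 0.082, -0.997], [-0.0, -0.997, -0.082], [-1.0, 0.0, -0.001]] tcp [440.4 -97.1 182. ] F [0.9 0.5 1.1] w 85.1 t 2.33
```

View pics/b.png

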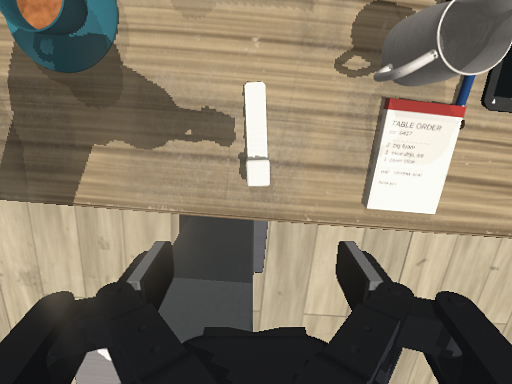

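The shim's blade runs from (255,83) to the grip at (258,172). It is clear of the saucer, upper left, and of the notepad and pitcher on the right. I'll descend and grip.

```bash
python3 -m pendant '[60,50,0.7,-2,-0.014, 60,50,0,0,0, 60,40,0,0,0, 60,20,0,0,0, 60,10,0,0,0, 45,4,0,0,0, 45,2,0,0,0, 45,0,0,0,0, 45,0,0,0,0]' 40
python3 -c "
from h import *
for i in range(4): plan(); viewer.grab_frame('wrist')"
```

```text
clock: 3.45
tcp_pos: [0.4424, -0.0976, 0.0058]
orientation: [2.175, 0.101, -2.173]
contact_force: [-0.8, 0.2, -0.3]
grip_width: 0.0449
R [[0.001, 0.093, -0.996], [-0.0, -0.996, -0.093], [-1.0, 0.0, -0.001]] tcp [442.4 -97.6   5.8] F [-0.8  0.2 -0.3] w 44.9 t 3.45
R [[0.001, 0.093, -0.996], [-0.0, -0.996, -0.093], [-1.0, 0.0, -0.001]] tcp [442.3 -97.6   5.7] F [-0.1  0.7 -0.1] w 45.1 t 3.5
R [[0.001, 0.093, -0.996], [-0.0, -0.996, -0.093], [-1.0, 0.0, -0.001]] tcp [442.3 -97.6   5.6] F [ 0.   0.4 -0.4] w 45.1 t 3.55
R [[0.0, 0.093, -0.996], [-0.0, -0.996, -0.093], [-1.0, 0.0, -0.0]] tcp [442.2 -97.6   5.6] F [-0.2  0.6 -1.3] w 45.5 t 3.6
```

Lower 2 mm more, close, then lift.

```bash
python3 -m pendant '[45,2,0,0,0, 15,0,0,0,0, 15,0,0,0,0, 15,0,0,0,0, 15,0,0,0,0, 15,0,0,0,0, 15,0,0,0,0]' 60
python3 -c "
from h import *
plan()"
python3 -m pendant '[15,-10,0,0,0, 15,-30,0,0,0, 15,-50,0,0,0, 15,-40,0,0,0,15,0,0,0,0,15,0,0,0,0]' 60
python3 - <<'E'
from h import *
plan()
ims=[]
for n in ["wrist","side"]:
    p,d,c=grab(n); W=cloud(d,c); np.savez("h_"+n+".npz",p=p,d=d,W=W); ims.append(p)
    for e in nets.silhouettes("shim",n)[:1]:
        m=e["mask"]&(d>0); q=W[m]; print(n,e["score"],m.sum(),np.percentile(q,[2,50,98],axis=0).round(4).tolist())
        np.save("mh_"+n+".npy",m)
cv2.imwrite("pics/c.png",cv2.cvtColor(cv2.resize(np.hstack(ims),(800,300)),cv2.COLOR_RGB2BGR))
E
```

```text
clock: 4.53
tcp_pos: [0.442, -0.0976, 0.0034]
orientation: [2.174, 0.101, -2.174]
contact_force: [-1.6, 0.4, 4.7]
grip_width: 0.0248
R [[0.0, 0.093, -0.996], [-0.0, -0.996, -0.093], [-1.0, 0.0, -0.0]] tcp [442.  -97.6   3.4] F [-1.6  0.4  4.7] w 24.8 t 4.53
clock: 5.28
tcp_pos: [0.4415, -0.0976, 0.133]
orientation: [2.173, 0.101, -2.174]
contact_force: [-0.6, -0.3, -0.5]
grip_width: 0.0246
R [[-0.0, 0.093, -0.996], [-0.0, -0.996, -0.093], [-1.0, 0.0, 0.0]] tcp [441.5 -97.6 133. ] F [-0.6 -0.3 -0.5] w 24.6 t 5.28
wrist 0.63 10354 [[0.4316, -0.106, 0.1323], [0.483, -0.092, 0.1368], [0.5346, -0.0794, 0.1533]]
side 0.69 187 [[0.4242, -0.3376, 0.0359], [0.4785, -0.0857, 0.1346], [0.5669, -0.0769, 0.1513]]
```

View pics/c.png

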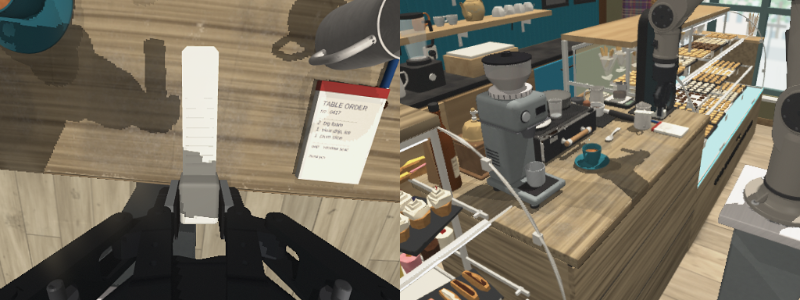

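The shim is held straight between the pads, with its tip at (200,48) in the left half and everything else untouched. Next I'll measure the shim's pose in the hand, in pitch, yaw and tip.

```bash
python3 - <<'E'
from h import *
z=np.load("h_wrist.npz"); m=np.load("mh_wrist.npy"); W=z["W"]
m2=cv2.erode(m.astype(np.uint8),np.ones((7,7)))>0
o=r.get_obs(); R=Rn.from_rotvec(o["orientation"]).as_matrix(); t=np.array(o["tcp_pos"])
# hand-frame: fwd = -tool z, left = -tool y, up = -tool x
f=lambda q:(q-t)@np.stack([-R[:,2],-R[:,1],-R[:,0]],1)*1000
q=f(W[m]); qi=f(W[m2])
b=qi[(qi[:,0]>25)&(qi[:,0]<90)]
A=np.c_[b[:,0],b[:,1],np.ones(len(b))]
for _ in range(4):
    c,*_r=np.linalg.lstsq(A,b[:,2],rcond=None); k=abs(A@c-b[:,2])<2; A=A[k]; b=b[k]
print("slope fwd %.4f (nom -.076) side %.4f off %.2f n%d"%(*c,len(b)))
e=q[(q[:,0]>25)]
xs=[];cs=[]
for x in range(30,90,5):
    s=e[abs(e[:,0]-x)<2.5]; lo,hi=np.percentile(s[:,1],[1,99]); xs.append(x);cs.append((lo+hi)/2); print(x,round(lo,1),round(hi,1),end="; ")
print("yaw in hand deg",np.degrees(np.polyfit(xs,cs,1)[0]),"centre at tip",np.polyval(np.polyfit(xs,cs,1),95))
print("tip fwd",np.percentile(q[:,0],[98,99,99.8]),"ztop at tip",c@[95,0,1])
E
```

```text
slope fwd -0.0744 (nom -.076) side -0.0018 off 7.78 n3963
30 -9.3 12.2; 35 -9.2 12.1; 40 -9.2 12.0; 45 -9.6 11.9; 50 -9.5 11.3; 55 -9.4 11.7; 60 -9.3 11.9; 65 -9.8 12.1; 70 -9.6 12.0; 75 -9.5 11.9; 80 -9.5 11.9; 85 -9.5 11.7; yaw in hand deg -0.2026687185664413 centre at tip 1.0794467015457985
tip fwd [93.89109866 94.89978532 96.00144479] ztop at tip 0.7113614871805769
```

```bash
python3 -m pendant '[15,0,0,0,0.133, 15,0,-50,1.8,0, 15,0,-50,1.8,0, 15,0,-50,1.8,0, 15,0,-50,1.8,0, 15,0,-50,1.8,0, 15,0,-50,1.8,0, 15,0,-50,1.8,0, 15,0,-50,1.8,0, 15,30,0,0,0, 15,40,0,0,0, 15,34,0,0,0, 15,0,0,0,0, 15,0,0,0,0]'
python3 - <<'E'
from h import *
plan([.4433,.3025,.0034],np.radians(-2.3))
ims=[]
for n in ["wrist","scene"]:
    p,d,c=grab(n); W=cloud(d,c); np.savez("k_"+n+".npz",p=p,d=d,W=W); ims.append(p)
    for e in nets.silhouettes("grinder",n)[:1]: np.save("kg_"+n+".npy",e["mask"])
    for t in ["foot_left","foot_right"]: print(n,t,[(round(e["score"],2),np.round(e["location"],3)) for e in nets.look_for(t,n)[:1]])
a=cv2.resize(ims[1][150:342,50:306],(512,384),interpolation=cv2.INTER_CUBIC)
cv2.imwrite("pics/d.png",cv2.cvtColor(cv2.resize(np.hstack([ims[0],a]),(800,300)),cv2.COLOR_RGB2BGR))
W=np.load("k_wrist.npz")["W"]; d=np.load("k_wrist.npz")["d"]; q=W[(d>0)]
t=q[(q[:,2]>.025)&(q[:,2]<.045)&(q[:,0]>.55)&(q[:,1]>.25)]
for y in np.arange(.275,.415,.01):
    s=t[abs(t[:,1]-y)<.005]
    if len(s)>3: print("y %.3f x %.4f"%(y,np.percentile(s[:,0],2)),end="; ")
tt=t[(t[:,0]>.58)&(t[:,0]<.6)]; print("yrange",np.percentile(tt[:,1],[.5,99.5]))
E
```

```text
clock: 7.22
tcp_pos: [0.444, 0.3031, 0.0298]
orientation: [-2.201, 0.044, 2.201]
contact_force: [-0.7, 0.3, 0.2]
grip_width: 0.025
R [[0.0, -0.04, -0.999], [0.0, -0.999, 0.04], [-1.0, -0.0, -0.0]] tcp [444.  303.1  29.8] F [-0.7  0.3  0.2] w 25.0 t 7.22
shift tool mm [26.4  0.7  0.7] from R
turn 3.1416
turn -0.0
wrist foot_left []
wrist foot_right []
scene foot_left []
scene foot_right [(0.94, array([0.646, 0.354, 0.241]))]Traceback (most recent call last):
  File "<stdin>", line 15, in <module>
    return _quantile_unchecked(
        a, q, axis, out, overwrite_input, method, keepdims, weights)
    return _ureduce(a,
                    func=_quantile_ureduce_func,
    ...<5 lines>...
                    overwrite_input=overwrite_input,
                    method=method)
    r = func(a, **kwargs)
    result = _quantile(arr,
                       quantiles=q,
    ...<2 lines>...
                       out=out,
                       weights=wgt)
    slices_having_nans = np.isnan(arr[-1, ...])
                                  ~~~^^^^^^^^^
IndexError: index -1 is out of bounds for axis 0 with size 0
```

View pics/d.png

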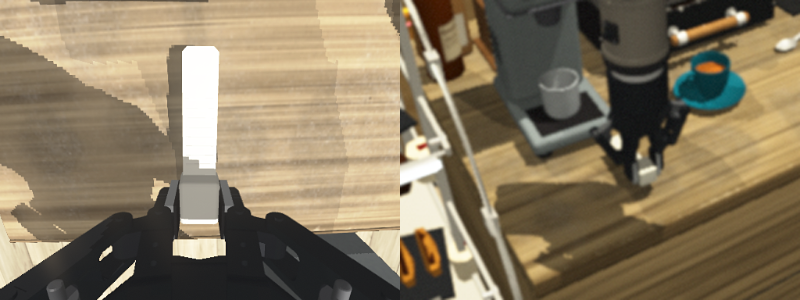

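The shim is in front of the right foot, and the way to the plate is clear. In the scene view there's a dark stub under the plate's left front corner, around (545,153). Next I'll lower and feel.

```bash
python3 -m pendant '[15,15,0.5,0,0, 15,8,0,0,0, 15,3,0,0,0, 15,0,0,0,0, 15,0,0,0,0]'
python3 -c "
from h import *
plan()"
python3 -m pendant '[15,0,0,-8,0, 15,0,0,-8,0, 15,0,0,-8,0,15,0,0,-6,0,15,0,0,0,0]'
python3 -c "
from h import *
plan()"
```

```text
clock: 8.25
tcp_pos: [0.4429, 0.3015, 0.0034]
orientation: [-2.201, 0.046, 2.203]
contact_force: [-3.1, -3.5, 10.2]
grip_width: 0.025
R [[-0.001, -0.04, -0.999], [-0.002, -0.999, 0.04], [-1.0, 0.002, 0.001]] tcp [442.9 301.5   3.4] F [-3.1 -3.5 10.2] w 25.0 t 8.25
clock: 8.88
tcp_pos: [0.4738, 0.3017, 0.0034]
orientation: [-2.201, 0.043, 2.201]
contact_force: [-0.3, 0.7, 5.8]
grip_width: 0.0248
R [[0.0, -0.04, -0.999], [0.001, -0.999, 0.04], [-1.0, -0.001, -0.0]] tcp [473.8 301.7   3.4] F [-0.3  0.7  5.8] w 24.8 t 8.88
```

```bash
python3 -m pendant '[15,-0.3,0,-3,0, 15,0,0,-3,0, 15,0,0,-3,0,15,0,0,0,0]'
python3 -m pendant '[15,0,0,-3,0, 15,0,0,-2,0, 15,0,0,0,0]'
python3 -m pendant '[15,0,0,-2,0, 15,0,0,-2,0, 15,0,0,0,0]'
```

```text
clock: 9.38
tcp_pos: [0.4833, 0.3005, 0.0035]
orientation: [-2.201, 0.045, 2.2]
contact_force: [0.5, 1.2, 0.2]
grip_width: 0.0247
clock: 9.75
tcp_pos: [0.4881, 0.3001, 0.0035]
orientation: [-2.201, 0.045, 2.201]
contact_force: [0.8, 0.3, 0.1]
grip_width: 0.025
clock: 10.12
tcp_pos: [0.4919, 0.3002, 0.0036]
orientation: [-2.201, 0.045, 2.201]
contact_force: [-0.8, 0.1, -1.0]
grip_width: 0.0247
```

```bash
python3 -m pendant '[15,0,0,-3,0, 15,0,0,-3,0, 15,0,0,0,0]'
python3 -m pendant '[15,0,0,-3,0, 15,0,0,-3,0, 15,0,0,0,0]'
python3 -m pendant '[15,0,0,-3,0, 15,0,0,-3,0, 15,0,0,0,0]'
```

```text
clock: 10.5
tcp_pos: [0.4981, 0.2999, 0.0036]
orientation: [-2.201, 0.045, 2.201]
contact_force: [-0.2, 0.0, -0.3]
grip_width: 0.0245
clock: 10.88
tcp_pos: [0.504, 0.2997, 0.0036]
orientation: [-2.201, 0.045, 2.201]
contact_force: [0.8, -0.3, -0.2]
grip_width: 0.0248
clock: 11.25
tcp_pos: [0.51, 0.2995, 0.0036]
orientation: [-2.201, 0.045, 2.201]
contact_force: [0.5, 0.2, -0.1]
grip_width: 0.0247
```

```bash
for i in 1 ; do :; done
python3 -m pendant '[15,0,0,-1,0, 15,0,0,-1,0, 15,0,0,0,0]'
python3 -m pendant '[15,0,0,-1,0, 15,0,0,-0.5,0, 15,0,0,0,0]'
python3 -m pendant '[15,0,0,-1,0, 15,0,0,0,0]'
python3 -m pendant '[15,0,0,-1,0, 15,0,0,0,0]'
```

```text
clock: 11.62
tcp_pos: [0.5117, 0.2995, 0.0036]
orientation: [-2.201, 0.044, 2.201]
contact_force: [-0.2, 1.0, -1.0]
grip_width: 0.0247
clock: 12.0
tcp_pos: [0.5132, 0.2994, 0.0036]
orientation: [-2.201, 0.044, 2.201]
contact_force: [-0.9, 0.7, -0.9]
grip_width: 0.0247
clock: 12.25
tcp_pos: [0.5142, 0.2994, 0.0036]
orientation: [-2.201, 0.044, 2.201]
contact_force: [0.2, -0.2, -0.3]
grip_width: 0.0245
clock: 12.5
tcp_pos: [0.5152, 0.2993, 0.0035]
orientation: [-2.201, 0.044, 2.201]
contact_force: [0.2, 0.6, -0.9]
grip_width: 0.0251
```

```bash
python3 -m pendant '[15,0,0,-1,0, 15,0,0,0,0]'
python3 -m pendant '[15,0,0,-1,0, 15,0,0,0,0]'
python3 -m pendant '[15,0,0,-0.7,0, 15,0,0,0,0]'
```

```text
clock: 12.75
tcp_pos: [0.516, 0.2993, 0.0035]
orientation: [-2.201, 0.044, 2.202]
contact_force: [-0.1, -0.0, -1.3]
grip_width: 0.0249
clock: 13.0
tcp_pos: [0.5167, 0.2992, 0.0035]
orientation: [-2.201, 0.044, 2.202]
contact_force: [-2.7, -0.3, 0.2]
grip_width: 0.0244
clock: 13.25
tcp_pos: [0.5171, 0.2993, 0.0035]
orientation: [-2.2, 0.044, 2.203]
contact_force: [-4.0, 0.0, 1.6]
grip_width: 0.0246
```

Wedging has begun: the force is rising and motion is lagging. I'll go on until about 8 to 9 N.

```bash
python3 -m pendant '[15,0,0,-0.7,0, 15,0,0,0,0]'
python3 -m pendant '[15,0,0,-0.7,0, 15,0,0,0,0]'
```

```text
clock: 13.5
tcp_pos: [0.5176, 0.2993, 0.0035]
orientation: [-2.2, 0.044, 2.203]
contact_force: [-4.8, -1.0, 2.0]
grip_width: 0.0249
clock: 13.75
tcp_pos: [0.5178, 0.2993, 0.0035]
orientation: [-2.199, 0.044, 2.204]
contact_force: [-6.4, -0.6, 4.5]
grip_width: 0.0249
```

```bash
python3 -m pendant '[15,0,0,-0.7,0, 15,0,0,0,0]'
python3 -m pendant '[15,0,0,-0.6,0, 15,0,0,0,0]'
```

```text
clock: 14.0
tcp_pos: [0.518, 0.2993, 0.0035]
orientation: [-2.199, 0.044, 2.205]
contact_force: [-8.7, -0.2, 4.8]
grip_width: 0.0248
clock: 14.25
tcp_pos: [0.5181, 0.2993, 0.0035]
orientation: [-2.198, 0.044, 2.206]
contact_force: [-9.4, -1.2, 5.1]
grip_width: 0.025
```

```bash
python3 -m pendant '[15,0,0,-0.5,0, 15,0,0,0,0]'
python3 -m pendant '[15,0,0,1.5,0, 15,0,0,0,0]'
python3 - <<'E'
from h import *
for n in ["scene","side"]:
    p,d,c=grab(n); W=cloud(d,c); o=np.load(n+".npz")
    m=np.load(f"m_{n}_grinder.npy")&(d>0)&(o["d"]>0)&(o["W"][...,2]>.1)
    print(n,"grinder px depth change mm",np.percentile((d-o["d"])[m]*1000,[10,50,90]).round(2))
plan()
E
```

```text
clock: 14.5
tcp_pos: [0.5183, 0.2994, 0.0035]
orientation: [-2.198, 0.044, 2.207]
contact_force: [-10.9, -0.7, 7.3]
grip_width: 0.0244
clock: 14.75
tcp_pos: [0.5182, 0.2993, 0.0035]
orientation: [-2.2, 0.044, 2.204]
contact_force: [-6.9, 0.4, 1.8]
grip_width: 0.0246
scene grinder px depth change mm [-4.99 -0.26  3.12]
side grinder px depth change mm [-2.89  0.01  2.94]
R [[-0.002, -0.039, -0.999], [-0.001, -0.999, 0.039], [-1.0, 0.001, 0.002]] tcp [518.2 299.3   3.5] F [-6.2  0.5  1.9] w 24.7 t 14.85
```

```bash
python3 -m pendant '[15,0,0,1,0, 15,0,0,0.8,0, 15,0,0,0,0]' 20
python3 -m pendant '[35,0,0,0,0, 40,0,0,0,0, 50,0,0,0,0, 50,0,0,0,0, 50,0,0,0,0]'
python3 -m pendant '[50,-10,0,0,0, 50,-20,0,0,0, 50,-20,0,3,0, 50,-40,0,10,0, 50,-40,0,20,0, 50,-40,0,40,0, 50,0,0,0,0]'
python3 - <<'E'
from h import *
X=np.array([.9992,-.04]); Y=np.array([.04,.9992]); F=np.array([.5932,.2965])
ims=[]
for n in ["wrist","scene","side"]:
    p,d,c=grab(n); W=cloud(d,c); ims.append(p); np.savez("f_"+n+".npz",p=p,d=d,W=W)
    for e in nets.silhouettes("shim",n)[:1]:
        m=e["mask"]&(d>0); q=W[m]; print(n,"shim",round(e["score"],2),m.sum(),np.percentile(q,[2,50,98],axis=0).round(4).tolist())
        g=q[(q[:,2]>.020)&(q[:,2]<.03)]
        if len(g)>5: print("  grip",g.mean(0).round(4),"s of tip",((g[:,:2].mean(0)-F)@X*1000+95).round(1),cv2.minAreaRect((g[:,:2]*1000).astype(np.float32)))
    if n!="wrist":
        o=np.load(n+".npz")
        for t in ["grinder","cup","pitcher"]:
            s=nets.silhouettes(t,n)
            if not s: continue
            mm=s[0]["mask"]; m0=np.load(f"m_{n}_{t}.npy")
            print("  ",t,"IoU",round((mm&m0).sum()/(mm|m0).sum(),3),"shift mm",((np.median(W[mm&(d>0)],axis=0)-np.median(o["W"][m0&(o["d"]>0)],axis=0))*1000).round(1),end=" ")
            k=m0&(d>0)&(o["d"]>0); print("depth",np.percentile((d-o["d"])[k]*1000,[25,50,75]).round(2), "rgb diff", np.abs(p.astype(int)-o["p"])[k].mean().round(2))
a=cv2.resize(ims[1][150:342,50:306],(512,384),interpolation=cv2.INTER_CUBIC)
cv2.imwrite("pics/e.png",cv2.cvtColor(cv2.resize(np.hstack([ims[0],a]),(800,300)),cv2.COLOR_RGB2BGR)); plan()
E
```

```text
clock: 15.22
tcp_pos: [0.5182, 0.2994, 0.0036]
orientation: [-2.202, 0.044, 2.2]
contact_force: [-0.8, 1.7, -3.5]
grip_width: 0.0248
clock: 15.85
tcp_pos: [0.5178, 0.2993, 0.0037]
orientation: [-2.201, 0.044, 2.201]
contact_force: [-0.3, -0.1, 0.2]
grip_width: 0.05
clock: 16.73
tcp_pos: [0.4436, 0.3045, 0.1783]
orientation: [-2.207, 0.036, 2.195]
contact_force: [0.5, 0.9, -0.1]
grip_width: 0.0497
wrist shim 0.56 1661 [[0.5058, 0.2877, -0.0011], [0.5364, 0.3001, 0.0091], [0.5702, 0.3134, 0.0242]]
  grip [0.5195 0.3011 0.0228] s of tip 21.2 ((537.0679321289062, 299.92218017578125), (26.315244674682617, 64.79998016357422), 87.3686294555664)
scene shim 0.55 332 [[0.5016, 0.2863, 0.0], [0.522, 0.3023, 0.0103], [0.583, 0.3141, 0.0254]]
  grip [0.5159 0.3011 0.0233] s of tip 17.6 ((517.8116455078125, 300.263671875), (33.202484130859375, 26.983858108520508), 2.0701756477355957)
   grinder IoU 0.983 shift mm [-0.4 -0.   1.2] depth [-1.8  -0.01  1.81] rgb diff 1.76
   cup IoU 0.949 shift mm [ 0.1  0.7 -0.1] depth [-2.26 -0.03  2.14] rgb diff 1.87
   pitcher IoU 0.912 shift mm [ 4.1 -2.2 -5.4] depth [-2.18  0.51  2.94] rgb diff 1.5
side shim 0.87 362 [[0.5024, 0.2779, 0.0002], [0.526, 0.3069, 0.0099], [0.5788, 0.3143, 0.0259]]
  grip [0.5159 0.3027 0.0237] s of tip 17.5 ((516.9456176757812, 301.0307312011719), (26.198240280151367, 29.874982833862305), 86.23908233642578)
   grinder IoU 0.973 shift mm [-1.4  0.6  1.9] depth [-1.58 -0.    1.63] rgb diff 2.89
   cup IoU 0.635 shift mm [-5.8  3.7 -4. ] depth [-280.45   -2.21    0.81] rgb diff 15.02
   pitcher IoU 0.942 shift mm [0.4 0.8 2.4] depth [-2.89  0.32  3.2 ] rgb diff 4.05
R [[-0.001, -0.04, -0.999], [-0.0, -0.999, 0.04], [-1.0, 0.0, 0.001]] tcp [444.8 302.1 173.2] F [-0.7  0.   0.5] w 50.0 t 17.32
```

View pics/e.png

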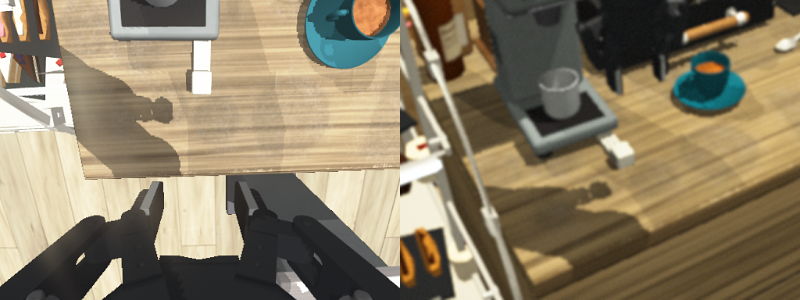

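The shim sits under the right front of the plate, blade at (203,55) and grip at (201,82) in the left half. The grinder, cup and saucer are where they were, and the gripper is clear. I'll hand in.

```bash
python3 -c "
from h import *
r.hand_in()"
```

```text
the job is handed in; nothing more can be done
```

The shim is wedged under the grinder's right front foot, and I handed the job in at about 17 s of the 56 s allowed.

- **Feeling for the gap:** I held the shim by its grip, laid it flat on the worktop and slid it straight in from the front under the right foot. It passed the point where a padded foot would have stopped it with no resistance, so I did not try the left foot.
- **Seating:** Resistance began about 16–18 mm beyond the foot's middle. I pushed on in small steps to about 11 N, a little over the 8 N you gave. The robot's position puts the tip about 19–20 mm beyond the foot's middle. I then eased the force off, opened the fingers and withdrew. The shim did not spring back beyond the half millimetre or so I can measure.

**Last checks:**
- **Grinder:** It showed no measurable shift in the scene and side views (median depth change 0.0 mm).
- **Cup:** It was unchanged in the scene view. In the side view it did not match, most likely because the arm blocked the line of sight, so that view confirms nothing.
- **Pitcher:** Its scene-view outline differed by a few millimetres, but its depth and colour there matched the start to within about 0.5 mm, and the side-view outline agreed. The robot never came near it.
- **Shim position:** The cameras put the tip at 17.5, 17.6 and 21.2 mm. That 4 mm spread is wider than I would like, but it brackets the robot's own reading.
- **Foot bearing on the shim:** I inferred this from the rising force and the shim staying put. I did not see it directly, because the cameras cannot see under the plate.

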